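Push two ramekins up to the stop of the portioning fence

ROBOT

A 7-joint arm with a two-finger parallel gripper is mounted at the origin on a cart in front of the work surface, level with it; the furniture and walls round the work are solid. World frame = base frame: x ahead of the robot, y to its left, z up, the work surface at z = 0. Lengths are in m, angles in rad, forces in N, time in s.
With the tool pointing down it reaches from about 0.4 to 0.85 m from the base axis. Payload 4.5 kg.
Tool frame: the origin (TCP) lies at the very end of the fingers, on their centre line; the grasp point (between the pads) lies 19 mm behind it (r.grip_point_offset is the distance from the TCP to the grasp point, in m); z points along the fingers, y is the line along which they close (so a half turn about z gives the same grasp; the last joint's range is limited). The gripper opens to 88 mm and grips with 3 to 60 N. Pads are 18 mm wide; open, the fingers measure 123 mm over their backs; the gripper's body (75 mm by 187 mm) begins 45 mm behind the grasp point.
Start: joints at [-1.186, 0.689, -0.195, 1.565, 0.157, 0.902, -0.215], TCP at [0.215, 0.587, 0.239] pointing down, gripper open.
Joint ranges: [-3.01, 3.01], [-0.46, 2.08], [-1.47, 1.51], [0.13, 2.56], [-1, 4.14], [0.04, 2.09], [-2.66, 2.66]. Speed limits (rad/s): [2.57, 2.57, 3.14, 3.14, 3.14, 3.14, 3.14].

INTERFACE

Orientations are given as a unit quaternion [x, y, z, w].
In Python, from plant import r gives the robot as it stands.
- The arm moves only by the tool carry_out, never from a script. Its argument "rows" is a list of rows, each a list of 3 entries, a list of its own where there are three numbers: the shift along the tool's x, y, z in cm, then the turn, a rotation vector about the tool's x, y, z in degrees, then the closure, from 0 (fully open) to 1 (shut). A call has 1 to 12 rows; each row is the pose to reach, as a shift and turn from the pose commanded when the call began, along the tool's axes at that moment; what a row does not reach only later rows make up. A row lasts 1/10 s, in which the tool goes at most 50 mm and 8.59 degrees, less where a joint would pass 70% of its speed; a pose out of reach is approached as far as the arm can. A call with a gripper value outside its range is refused whole. The fingers move at their own pace and stop on an object; "newtons" is the grip in N (left out, the last holds). Time passes only in rows, so rows that repeat a pose let the fingers close. It gives the time, the measured TCP pose, the force, the opening and the grip force at its end, in the units of the state.
- r.get_state(): the state, without advancing time (a new reading comes with each control period).
- r.snapshot(name): name is "scene" or "top"; returns a dict with "image" (480x640x3 uint8, red, green, blue), "fx", "fy", "cx", "cy" (pixels), "dist_coeffs" ([k1, k2, p1, p2, k3] as OpenCV has them; the pictures are not rectified), "pose" (4x4, takes a point from camera to world coordinates). Camera axes: x right, y up, looking along -z (the intrinsics and any distortion apply to the point x, -y, -z); pixel columns grow to the right and rows downward; lengths in m; the calibration is good to about 2 mm. A picture is of the moment at which its call begins. There is no depth.
- r.finish_job(): hands the job in; it is judged then, once.
The state is a dict: "clock": time; "q": joint angles; "qd": joint speeds; "joint_torque": joint torques, N m; "tool_pos": TCP position; "eef_rot": TCP orientation; "contact_force": force on the tool from outside, world axes, zero at the start; "moment": the same for the moment, N m; "opening": opening from 0.0 (shut) to 1.0 (fully open); "finger_force": force on a finger pad.
Only numpy, scipy, OpenCV 4.12 (cv2) and the standard library are available. Lean on these libraries where they do the work, as an engineer would, in place of code of your own. Each camera call takes 0.05 s, during which the arm holds its last target. There are 200 camera calls.

TASK

Push the two ramekins gently along the worktop into the low wooden three-sided fence on the right, so that one rests against the end stop and the other stands close up against the first, both between the side battens. Only push them with the fingers: do not grip, lift or tip them. Leave the salt shaker, spice jar and tin behind the fence where they stand.

Things in the scene. Friction and masses are not known exactly. Their poses are not given: they have to be found in the camera images.
- ramekin_cream: loose round fluted ceramic ramekin, cream, 66 mm across, 40 mm high, open at the top, about 0.1 to 0.25 kg; starts on the open worktop to the left of the fence. Origin: centre of the underside, z up. It slides upright when pushed low down, and does not tip
- ramekin_brown: loose round fluted ceramic ramekin, dark brown, 66 mm across, 40 mm high, open at the top, about 0.1 to 0.25 kg; starts on the open worktop to the left of the fence. Origin: centre of the underside, z up. It slides upright when pushed low down, and does not tip
- fence: low wooden fence fixed to the worktop, battens 12 mm high, no floor. Origin on the worktop, z up. Lane along its own y (within 6 degrees of world y), open at +y (robot's left). Inner faces: sides x = -44 and +44 mm, end stop y = -70 mm. Straight sides end at y = +70 mm
- fence_mouth (a point): middle of the fence's mouth on the worktop, 92 mm along +y from the fence's origin, where the short flared ends of the side battens (26 mm long, up to x = -66 and +66 mm) end
- salt: bystander: salt shaker, clear body with a grey top, 44 mm across, 90 mm high, loose, stands behind the fence (farther from the robot). Origin: centre of the underside
- spice_jar: bystander: spice jar with a green lid, 46 mm across, 106 mm high, loose, stands behind the fence. Origin: centre of the underside
- tin: bystander: food tin, 58 mm across, 72 mm high, loose, stands behind the fence. Origin: centre of the underside
There are look-alikes about, which are no part of the job. What is shaped like the ramekin_cream but green or red is not meant.

How it is judged:
By the outcome, as a careful person would: the job done as asked, in the order asked, and still so for the second after the job is handed in, with the robot touching nothing.
It also fails if it takes over 64 s, if anything falls off the work surface, if the arm or the gripper's body presses on something with over 40 N, if the wrist force passes 120 N, or if a joint passes its speed limit or range.

## Working session

There is one attempt and no reset: what is moved stays moved. The work goes in short steps, Python scripts to look and compute and a tool call to move; the robot and the scene stay as the last step left them, time stands still between calls to the robot, and variables do not carry over. Pictures are saved under pics/ and viewed, at most 13 in all, crops included, and the job is handed in when it is done.

Besides the shell and the picture viewer there is one more tool, called after ">>>" as name(argument=value, ...), one argument or row to a line, values as JSON. carry_out: Moves the arm, as the interface text tells. Its arguments: {"type":"object","properties":{"rows":{"type":"array"},"newtons":{"type":"number"}},"required":["rows"]}

```bash
mkdir -p pics; cat > h.py <<'E'
import numpy as np, cv2
from plant import r
def snap(n,f):
    s=r.snapshot(n); cv2.imwrite('pics/'+f,s['image'][:,:,::-1]); np.savez('pics/'+f+'.npz',**{k:np.array(v) for k,v in s.items()}); return s
def ray(s,uv,z):
    K=np.array([[s['fx'],0,s['cx']],[0,s['fy'],s['cy']],[0,0,1.]]);P=np.array(s['pose'])
    p=cv2.undistortPoints(np.array(uv,float).reshape(-1,1,2),K,np.array(s['dist_coeffs'],float)).reshape(-1,2)
    d=np.c_[p[:,0],-p[:,1],-np.ones(len(p))]@P[:3,:3].T; o=P[:3,3]
    return o+d*((z-o[2])/d[:,2])[:,None]
E
python3 - <<'E'
from h import *
for n in('scene','top'):
    s=snap(n,n+'1.png');print(n,np.round(s['pose'],3).tolist(),s['fx'])
st=r.get_state();print(st)
E
```

```text
scene [[0.819, 0.376, -0.433, -0.039], [-0.573, 0.56, -0.598, -0.839], [0.018, 0.738, 0.674, 0.96], [0.0, 0.0, 0.0, 1.0]] 536.2183344859551
top [[-0.029, 0.982, -0.185, 0.35], [-1.0, -0.027, 0.014, 0.011], [0.008, 0.186, 0.983, 1.121], [0.0, 0.0, 0.0, 1.0]] 448.8772677964187
{'clock': 0.1, 'q': array([-1.18624136,  0.68989186, -0.19450511,  1.56623   ,  0.15731222,
        0.90251885, -0.21509928]), 'qd': array([ 1.24696287e-05, -9.86779637e-05, -5.67776647e-04, -3.12552990e-04,
        1.07851022e-03,  2.03100856e-03, -3.81031452e-04]), 'joint_torque': array([-2.65355513e-03, -5.28505790e+01, -1.27160087e+00, -1.53837097e+01,
       -5.26260165e-02,  2.04872267e-03,  4.28900034e-05]), 'tool_pos': array([0.21461172, 0.58639253, 0.23799769]), 'eef_rot': array([ 1.74444418e-01,  9.84666674e-01, -8.25221466e-04, -7.35370885e-05]), 'contact_force': array([-0.28410752, -0.310076  , -0.41286951]), 'moment': array([-0.02707598,  0.01603231,  0.01275062]), 'finger_force': 0.0, 'opening': 0.9987504993921567}
```

View pics/top1.png

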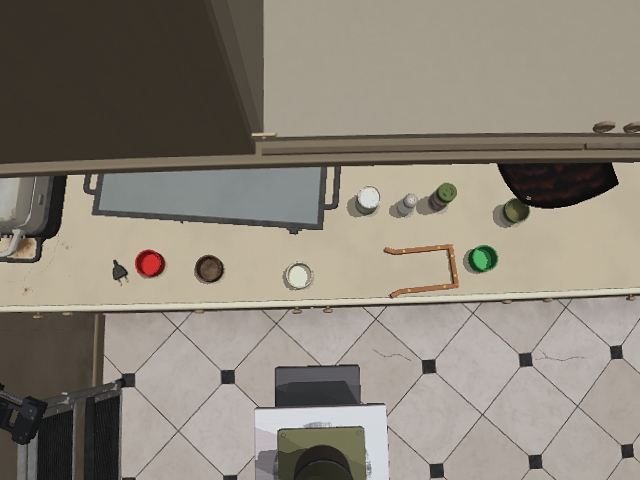

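View pics/scene1.png

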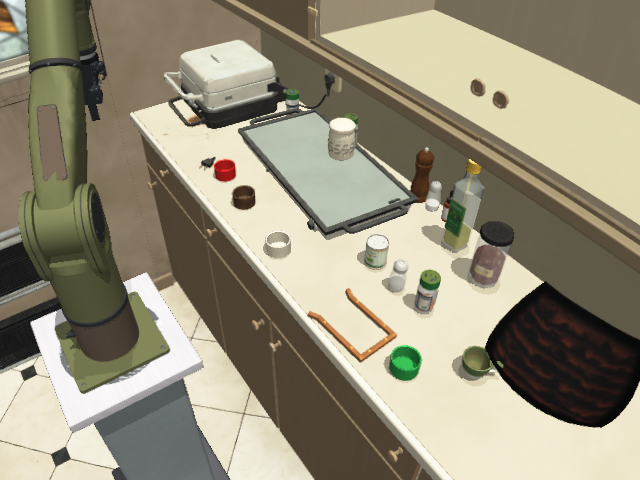

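The top view shows cream at about (298,276), brown at (209,269) and the fence in orange, with its mouth at x≈390 and end stop at x≈455. The red (150,263) and green (483,258) ones are look-alikes, and the three bystanders stand at (368,200), (404,205) and (443,197).

```bash
cat > m.py <<'E'
from h import *
def fence(s):
    im=s['image'];hsv=cv2.cvtColor(im,cv2.COLOR_RGB2HSV)
    m=cv2.inRange(hsv,(5,110,90),(18,255,255));m[:225]=0;m[305:]=0;m[:,:375]=0;m[:,470:]=0
    v,u=np.nonzero(m);return ray(s,np.c_[u,v],0.012)[:,:2]
def dark(s,box):
    x0,y0,x1,y1=box;hsv=cv2.cvtColor(s['image'],cv2.COLOR_RGB2HSV)[y0:y1,x0:x1]
    return hsv
E
python3 - <<'E'
from m import *
s=dict(np.load('pics/top1.png.npz'))
f=fence(s);print(len(f),f.min(0),f.max(0))
# fit side lines & end stop
def line(p,ax):
    for _ in range(3):
        c=np.polyfit(p[:,ax],p[:,1-ax],1);e=p[:,1-ax]-np.polyval(c,p[:,ax]);p=p[abs(e)<.006]
    return c,len(p)
ym=f[:,1].min();mid=(f[:,0].min()+f[:,0].max())/2
body=f[(f[:,1]>ym+.03)&(f[:,1]<ym+.14)]
print('far',line(body[body[:,0]>mid],1),'near',line(body[body[:,0]<mid],1))
e=f[(f[:,1]<ym+.025)&(abs(f[:,0]-mid)<.035)];print('end',line(e,0), e[:,1].min(),e[:,1].max())
print('table px y ext',np.round(ray(s,[[455,265],[388,250],[394,295],[298,276],[209,269],[300,306],[295,232]],0),3).tolist())
# blobs
hsv=cv2.cvtColor(s['image'],cv2.COLOR_RGB2HSV)
crop=s['image'][225:320,180:330];print(hsv[276,320],hsv[276,285],hsv[276,298],hsv[264,298],hsv[269,209],hsv[260,240])
c=cv2.resize(s['image'][225:315,180:480],None,fx=2.6,fy=2.6,interpolation=cv2.INTER_CUBIC)
cv2.imwrite('pics/c1.png',c[:,:,::-1])
g=dict(np.load('pics/scene1.png.npz'));print(np.round(ray(g,[[278,238],[243,191]],.04),3))
E
```

```text
652 [ 0.40774174 -0.35530867] [ 0.53621146 -0.17665207]
far (array([-0.07618208,  0.50514866]), 158) near (array([-0.07008246,  0.40747665]), 162)
end (array([ 0.07868939, -0.38439523]), 111) -0.35422174537026435 -0.34011608262116383
table px y ext [[0.484, -0.356, 0.0], [0.527, -0.186, 0.0], [0.413, -0.195, 0.0], [0.468, 0.043, 0.0], [0.491, 0.267, 0.0], [0.393, 0.04, 0.0], [0.58, 0.048, 0.0]]
[ 21  46 194] [ 18  48 122] [ 37  20 216] [20 40 77] [13 75 98] [ 20  48 193]
[[0.467 0.041 0.04 ]
 [0.489 0.264 0.04 ]]
```

View pics/c1.png

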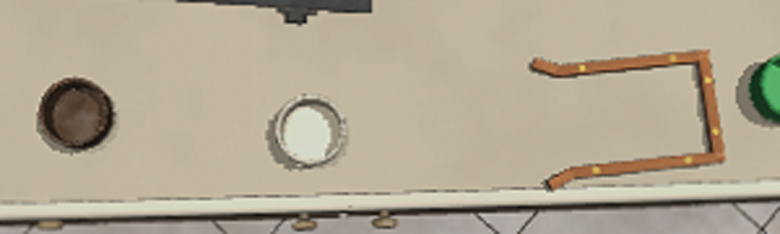

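The crop gives the rim centres as cream ≈ (311,131)/2.6 and brown ≈ (76,115)/2.6. Next I put everything in the fence frame.

```bash
cat >> m.py <<'E'
th=np.arctan(0.0737); X=np.array([np.cos(th),np.sin(th)]);Y=np.array([-np.sin(th),np.cos(th)])
yi=-0.341; Pe=np.array([0.4563-0.0737*yi,yi]); O=Pe+0.07*Y
def toF(p): p=np.atleast_2d(p)[:,:2]-O; return np.round(np.c_[p@X,p@Y]*1000,1)
E
python3 - <<'E'
from m import *
s=dict(np.load('pics/top1.png.npz'));g=dict(np.load('pics/scene1.png.npz'))
print('O',O)
R=ray(s,[[180+311/2.6-.3,225+131/2.6-.3],[180+76/2.6-.3,225+115/2.6-.3]],.04);print(R,toF(R))
print('red,green',toF(ray(s,[[150,263],[483,258]],.04)))
print('fence pts',toF(fence(s)).min(0),toF(fence(s)).max(0))
for n,t,h in(('tin',[376,241],.072),('salt',[400,265],.09),('jar',[430,277],.106)):
    p=ray(g,[t],h);print(n,p,toF(p))
print(toF(ray(s,[[369,191]],.072)),toF(ray(s,[[410,198]],.09)),toF(ray(s,[[447,190]],.106)))
print('tcp',toF(r.get_state()['tool_pos']))
E
```

```text
O [ 0.47628665 -0.27118934]
[[0.4657342  0.03891467 0.04      ]
 [0.48651368 0.25797022 0.04      ]] [[ 12.3 310. ]
 [ 49.1 527. ]]
red,green [[  78.   671. ]
 [   7.3 -144.2]]
fence pts [-62.4 -81. ] [60.9 90.7]
tin [[ 0.64366798 -0.13297062  0.072     ]] [[177.1 125.5]]
salt [[ 0.62397386 -0.24170775  0.09      ]] [[149.5  18.5]]
jar [[ 0.64256857 -0.31892516  0.106     ]] [[162.3 -59.8]]
[[195.6 121.2]] [[163.6  28.3]] [[170.4 -58.9]]
tcp [[-197.9  874.5]]
```

>>> carry_out(
  rows=[
    [[-39.7,-36.9,8],[0,0,65.7],0.66],
    [[-39.7,-36.9,8],[0,0,65.7],0.66],
    [[-39.7,-36.9,8],[0,0,65.7],0.66],
    [[-39.7,-36.9,8],[0,0,65.7],0.66],
    [[-39.7,-36.9,8],[0,0,65.7],0.66],
    [[-39.7,-36.9,8],[0,0,65.7],0.66],
    [[-39.7,-36.9,8],[0,0,65.7],0.66],
    [[-39.7,-36.9,8],[0,0,65.7],0.66],
    [[-39.7,-36.9,8],[0,0,65.7],0.66],
    [[-39.7,-36.9,8],[0,0,65.7],0.66],
    [[-39.7,-36.9,8],[0,0,65.7],0.66],
    [[-39.7,-36.9,8],[0,0,65.7],0.66],
  ],
)

```text
clock: 1.3
tool_pos: [0.4632, 0.0958, 0.158]
eef_rot: [0.686, 0.728, -0.001, 0.002]
contact_force: [-0.8, -1.5, 0.3]
opening: 0.341
finger_force: 0.0
```

```bash
cat > st.py <<'E'
from m import *
from scipy.spatial.transform import Rotation as Ro
s=r.get_state();M=Ro.from_quat(s['eef_rot']).as_matrix()
print(s['clock'],'F',toF(s['tool_pos']),'z',s['tool_pos'][2],'yaw',np.degrees(np.arctan2(M[1,0],M[0,0]))-90-np.degrees(th),'tilt',np.round(M[:,2],3),'op',s['opening'],'f',np.round(s['contact_force'],1))
E
python3 st.py
```

```text
1.3 F [[ 13.9 367. ]] z 0.15798735799006827 yaw -0.7867961860952644 tilt [ 0.001 -0.004 -1.   ] op 0.34075974447588625 f [-0.8 -1.5  0.3]
```

>>> carry_out(
  rows=[
    [[1.0,-0.2,3],[0,0,0.8],0.66],
    [[1.0,-0.2,7],[0,0,0.8],0.66],
    [[1.0,-0.2,11],[0,0,0.8],0.66],
    [[1.0,-0.2,13],[0,0,0.8],0.66],
    [[1.0,-0.2,14.2],[0,0,0.8],0.66],
    [[1.0,-0.2,14.2],[0,0,0.8],0.66],
    [[1.0,-0.2,14.2],[0,0,0.8],0.66],
  ],
)

```text
clock: 2.0
tool_pos: [0.4583, 0.1142, 0.0173]
eef_rot: [0.686, 0.728, 0.0, 0.0]
contact_force: [-0.2, 0.0, -0.5]
opening: 0.336
finger_force: 0.0
```

```bash
python3 st.py; python3 - <<'E'
from m import *
s=snap('top','top2.png');g=snap('scene','scene2.png')
a=cv2.resize(s['image'][220:310,230:390],None,fx=2.5,fy=2.5);b=cv2.resize(g['image'][150:350,190:350],None,fx=2.5,fy=2.5)
c=np.zeros((500,800,3),np.uint8);c[:a.shape[0],:400]=a;c[:,400:]=b;cv2.imwrite('pics/c2.png',c[:,:,::-1])
E
```

```text
2.0 F [[ 10.4 385.7]] z 0.017287231606634874 yaw -0.7962670713317888 tilt [ 0.001  0.    -1.   ] op 0.3359352086475424 f [-0.2  0.  -0.5]
```

View pics/c2.png

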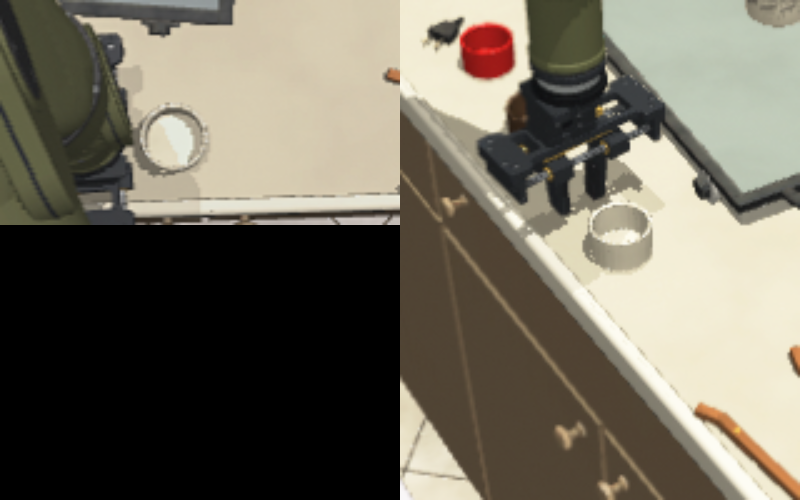

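>>> carry_out(
  rows=[
    [[-1,0.1,0.1],[0,0,-0.8],0.66],
    [[-2,0.1,0.1],[0,0,-0.8],0.66],
    [[-3,0.1,0.1],[0,0,-0.8],0.66],
    [[-3.6,0.1,0.1],[0,0,-0.8],0.66],
    [[-4.2,0.1,0.1],[0,0,-0.8],0.66],
    [[-5,0,0.1],[0,0,-0.8],0.66],
    [[-6,0,0.1],[0,0,-0.8],0.66],
    [[-7,0,0.1],[0,0,-0.8],0.66],
    [[-8,-0.1,0.1],[0,0,-0.8],0.66],
    [[-9,-0.1,0.1],[0,0,-0.8],0.66],
    [[-10,-0.2,0.1],[0,0,-0.8],0.66],
    [[-11,-0.2,0.1],[0,0,-0.8],0.66],
  ],
)

```text
clock: 3.3
tool_pos: [0.4624, 0.0034, 0.0157]
eef_rot: [0.681, 0.733, 0.0, -0.0]
contact_force: [-0.3, 0.5, -0.2]
opening: 0.341
finger_force: 0.6
```

```bash
python3 st.py
```

```text
3.3 F [[  6.4 274.8]] z 0.015705991771675906 yaw 0.009975704610917902 tilt [-0.  0. -1.] op 0.34134242646479895 f [-0.3  0.5 -0.2]
```

>>> carry_out(
  rows=[
    [[-1,0,0],[0,0,0],0.66],
    [[-2,0,0],[0,0,0],0.66],
    [[-3,-0.1,0],[0,0,0],0.66],
    [[-4,-0.1,0],[0,0,0],0.66],
    [[-5,-0.1,0],[0,0,0],0.66],
    [[-6,-0.2,0],[0,0,0],0.66],
    [[-7,-0.2,0],[0,0,0],0.66],
    [[-8,-0.3,0],[0,0,0],0.66],
    [[-9,-0.3,0],[0,0,0],0.66],
    [[-10,-0.4,0],[0,0,0],0.66],
    [[-11,-0.4,0],[0,0,0],0.66],
    [[-12,-0.4,0],[0,0,0],0.66],
  ],
)

```text
clock: 4.5
tool_pos: [0.4673, -0.1169, 0.0157]
eef_rot: [0.681, 0.733, -0.0, -0.0]
contact_force: [-0.2, 1.5, 0.9]
opening: 0.338
finger_force: 0.6
```

```bash
python3 st.py; python3 - <<'E'
from m import *
s=snap('top','top3.png');g=snap('scene','scene3.png')
a=cv2.resize(s['image'][180:310,330:490],None,fx=2.5,fy=2.5);b=cv2.resize(g['image'][200:400,270:430],None,fx=2.5,fy=2.5)
c=np.zeros((500,800,3),np.uint8);c[:a.shape[0],:400]=a;c[:,400:]=b;cv2.imwrite('pics/c3.png',c[:,:,::-1])
E
```

```text
4.5 F [[  2.4 154.6]] z 0.015675733894838006 yaw -0.01275617379611127 tilt [-0.  0. -1.] op 0.33796598324888444 f [-0.2  1.5  0.9]
```

View pics/c3.png

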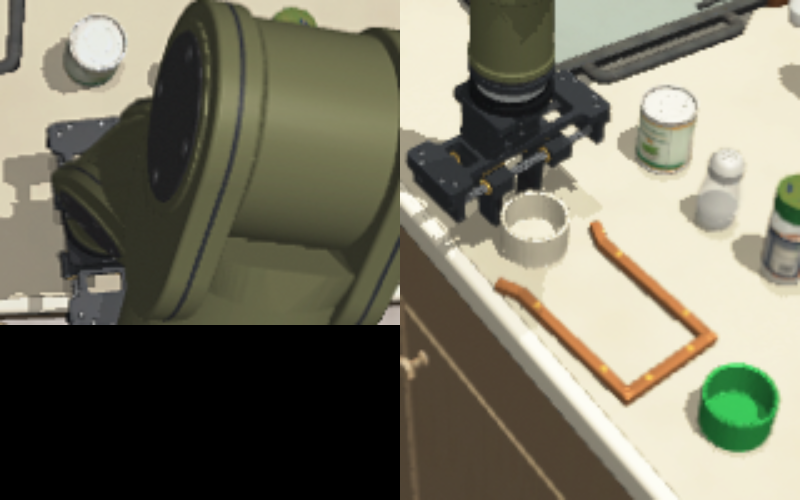

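The cream ramekin sits cupped by both fingers just before the mouth, and the tin, salt and jar are untouched. I continue.

>>> carry_out(
  rows=[
    [[-1,0,0],[0,0,0],0.66],
    [[-2,0,0],[0,0,0],0.66],
    [[-3,-0.1,0],[0,0,0],0.66],
    [[-4,-0.1,0],[0,0,0],0.66],
    [[-5,-0.1,0],[0,0,0],0.66],
    [[-6,-0.2,0],[0,0,0],0.66],
    [[-7,-0.2,0],[0,0,0],0.66],
    [[-8,-0.2,0],[0,0,0],0.66],
    [[-9,-0.2,0],[0,0,0],0.66],
    [[-10,-0.2,0],[0,0,0],0.66],
    [[-11,-0.2,0],[0,0,0],0.66],
    [[-12,-0.2,0],[0,0,0],0.66],
  ],
)

```text
clock: 5.8
tool_pos: [0.4743, -0.2366, 0.0157]
eef_rot: [0.681, 0.733, 0.0, -0.0]
contact_force: [0.0, 0.7, -0.7]
opening: 0.337
finger_force: 0.3
```

```bash
python3 st.py; python3 - <<'E'
from m import *
g=snap('scene','scene4.png')
cv2.imwrite('pics/c4.png',cv2.resize(g['image'][200:400,270:430],None,fx=3,fy=3)[:,:,::-1])
E
```

```text
5.8 F [[ 0.5 34.6]] z 0.015685508065442517 yaw -0.009746964607378672 tilt [ 0.  0. -1.] op 0.3370216203747549 f [ 0.   0.7 -0.7]
```

View pics/c4.png

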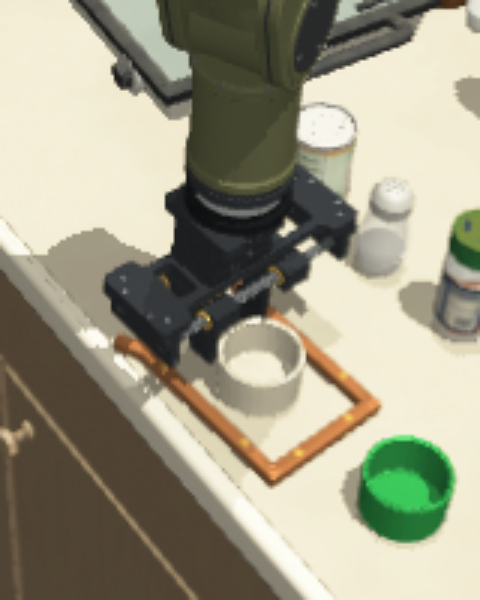

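The cream ramekin is in the lane, with a gap of about 3 cm left to the end stop. I finish this part slowly.

>>> carry_out(
  rows=[
    [[-0.6,0,0],[0,0,0],0.66],
    [[-1.2,0,0],[0,0,0],0.66],
    [[-1.7,0,0],[0,0,0],0.66],
    [[-2.1,0,0],[0,0,0],0.66],
    [[-2.4,0,0],[0,0,0],0.66],
    [[-2.7,0,0],[0,0,0],0.66],
    [[-2.9,0,0],[0,0,0],0.66],
    [[-3.1,0,0],[0,0,0],0.66],
  ],
)

```text
clock: 6.65
tool_pos: [0.4765, -0.2668, 0.0157]
eef_rot: [0.681, 0.733, 0.0, -0.0]
contact_force: [0.7, 0.9, -0.6]
opening: 0.34
finger_force: 0.3
```

>>> carry_out(
  rows=[
    [[-0.1,0,0],[0,0,0],0.66],
    [[-0.1,0,0],[0,0,0],0.66],
  ],
)

```text
clock: 6.85
tool_pos: [0.4766, -0.268, 0.0157]
eef_rot: [0.681, 0.732, -0.0, 0.0]
contact_force: [0.1, -0.7, -0.9]
opening: 0.339
finger_force: 0.0
```

```bash
python3 st.py
```

```text
6.85 F [[0.5 3.2]] z 0.01568589927386684 yaw -0.02294156292095373 tilt [ 0. -0. -1.] op 0.3385995161987922 f [ 0.1 -0.7 -0.9]
```

>>> carry_out(
  rows=[
    [[-0.1,0,0],[0,0,0],0.66],
    [[-0.2,0,0],[0,0,0],0.66],
  ],
)

```text
clock: 7.05
tool_pos: [0.4767, -0.2696, 0.0157]
eef_rot: [0.681, 0.733, 0.0, -0.0]
contact_force: [0.5, 1.0, 0.4]
opening: 0.339
finger_force: 0.3
```

>>> carry_out(
  rows=[
    [[-0.1,0,0],[0,0,0],0.66],
    [[-0.15,0,0],[0,0,0],0.66],
  ],
)

```text
clock: 7.25
tool_pos: [0.4768, -0.2707, 0.0157]
eef_rot: [0.681, 0.733, 0.0, -0.0]
contact_force: [-0.6, 2.8, 0.9]
opening: 0.342
finger_force: 1.1
```

```bash
python3 st.py;  python3 - <<'E'
from m import *
g=snap('scene','scene5.png')
cv2.imwrite('pics/c5.png',cv2.resize(g['image'][280:380,310:410],None,fx=6,fy=6,interpolation=cv2.INTER_CUBIC)[:,:,::-1])
E
```

```text
7.25 F [[0.6 0.5]] z 0.01566597557379217 yaw 0.009890174619778591 tilt [ 0.     0.001 -1.   ] op 0.3417861594568932 f [-0.6  2.8  0.9]
```

View pics/c5.png

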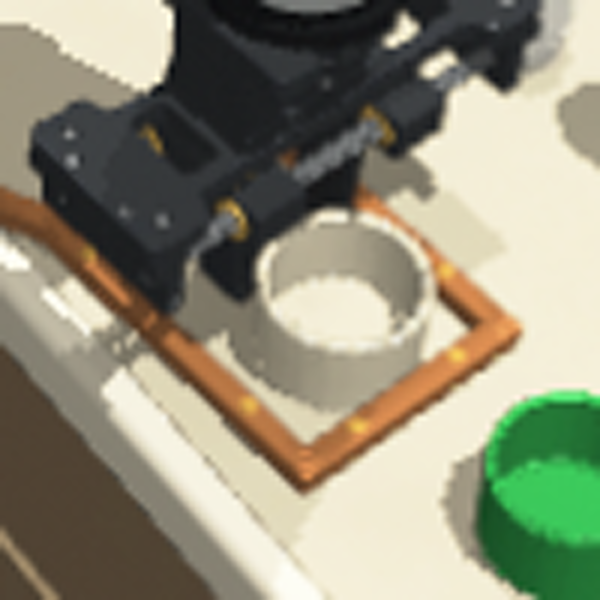

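The ramekin's base meets the end stop and the force is starting to rise. I add one small nudge to confirm.

>>> carry_out(
  rows=[
    [[-0.1,0,0],[0,0,0],0.66],
    [[-0.15,0,0],[0,0,0],0.66],
    [[-0.15,0,0],[0,0,0],0.66],
  ],
)

```text
clock: 7.6
tool_pos: [0.477, -0.2708, 0.0157]
eef_rot: [0.68, 0.733, 0.001, -0.001]
contact_force: [-1.3, 5.4, 1.7]
opening: 0.341
finger_force: 2.3
```

```bash
python3 st.py
```

```text
7.6 F [[0.7 0.3]] z 0.015685837675952035 yaw 0.06778542930339349 tilt [ 0.     0.003 -1.   ] op 0.3409328572429569 f [-1.3  5.4  1.7]
```

>>> carry_out(
  rows=[
    [[1,0,0],[0,0,0],0.66],
    [[4,0,0],[0,0,0],0.66],
    [[5,0,-4],[0,0,0],0.66],
    [[6,0,-8.5],[0,0,0],0.66],
    [[7,0,-12],[0,0,0],0.66],
    [[12,0.4,-12],[0,0,0],0.66],
    [[17,0.8,-12],[0,0,0],0.66],
    [[22,1.2,-12],[0,0,0],0.66],
    [[27,1.6,-12],[0,0,0],0.66],
    [[32,2.1,-12],[0,0,0],0.66],
    [[37,2.6,-12],[0,0,0],0.66],
    [[42,3.1,-12],[0,0,0],0.66],
  ],
)

```text
clock: 8.8
tool_pos: [0.4771, 0.1487, 0.1359]
eef_rot: [0.681, 0.732, -0.0, 0.001]
contact_force: [0.5, -0.4, 0.9]
opening: 0.339
finger_force: 0.0
```

```bash
python3 st.py
```

```text
8.8 F [[ 31.6 418.7]] z 0.135870055958686 yaw -0.036403746986158225 tilt [ 0.001 -0.001 -1.   ] op 0.3386898559616063 f [ 0.5 -0.4  0.9]
```

>>> carry_out(
  rows=[
    [[4.5,0.4,0],[0,0,0],0.66],
    [[9,0.9,0],[0,0,0],0.66],
    [[13.5,1.3,0],[0,0,0],0.66],
    [[17.8,1.7,0],[0,0,0],0.66],
    [[17.8,1.7,0],[0,0,0],0.66],
    [[17.8,1.7,4],[0,0,0],0.66],
    [[17.8,1.7,8],[0,0,0],0.66],
    [[17.8,1.7,11],[0,0,0],0.66],
    [[17.8,1.7,12],[0,0,0],0.66],
    [[17.8,1.7,12],[0,0,0],0.66],
  ],
)

```text
clock: 9.8
tool_pos: [0.4804, 0.3246, 0.0148]
eef_rot: [0.681, 0.733, -0.001, 0.0]
contact_force: [0.1, -0.8, 0.3]
opening: 0.339
finger_force: 0.0
```

```bash
python3 st.py; python3 - <<'E'
from m import *
s=snap('top','top6.png');g=snap('scene','scene6.png')
a=cv2.resize(s['image'][180:310,330:490],None,fx=2.5,fy=2.5);a2=cv2.resize(s['image'][230:300,130:290],None,fx=2.5,fy=2.5);b=cv2.resize(g['image'][110:310,160:320],None,fx=2.5,fy=2.5)
c=np.zeros((500,800,3),np.uint8);c[:a.shape[0],:400]=a;c[325:500,:400]=a2;c[:,400:]=b;cv2.imwrite('pics/c6.png',c[:,:,::-1])
E
```

```text
9.8 F [[ 47.9 593.9]] z 0.01476626952126706 yaw -0.017534701510433237 tilt [-0.001 -0.002 -1.   ] op 0.338689900892082 f [ 0.1 -0.8  0.3]
```

View pics/c6.png

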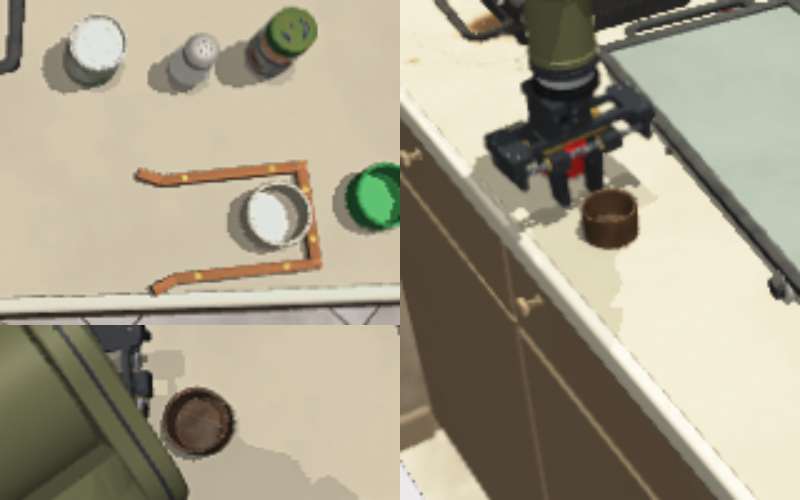

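The cream ramekin rests at the end stop, centred, and the bystanders haven't moved. The fingers straddle the back of the brown one with a gap. Now I push brown.

>>> carry_out(
  rows=[
    [[-1,0.1,0],[0,0,0],0.66],
    [[-2,0.1,0],[0,0,0],0.66],
    [[-2.6,0.1,0],[0,0,0],0.66],
    [[-3.2,0.1,0],[0,0,0],0.66],
    [[-4,0,0],[0,0,0],0.66],
    [[-5,-0.1,0],[0,0,0],0.66],
    [[-6,-0.2,0],[0,0,0],0.66],
    [[-7,-0.3,0],[0,0,0],0.66],
    [[-8,-0.4,0],[0,0,0],0.66],
    [[-9,-0.5,0],[0,0,0],0.66],
    [[-10,-0.6,0],[0,0,0],0.66],
    [[-11,-0.7,0],[0,0,0],0.66],
  ],
)

```text
clock: 11.1
tool_pos: [0.4819, 0.2147, 0.0157]
eef_rot: [0.681, 0.733, -0.0, -0.0]
contact_force: [0.0, 1.7, 1.1]
opening: 0.343
finger_force: 0.8
```

>>> carry_out(
  rows=[
    [[-1,-0.1,0],[0,0,0],0.66],
    [[-2,-0.2,0],[0,0,0],0.66],
    [[-3,-0.3,0],[0,0,0],0.66],
    [[-4,-0.4,0],[0,0,0],0.66],
    [[-5,-0.6,0],[0,0,0],0.66],
    [[-6,-0.7,0],[0,0,0],0.66],
    [[-7,-0.8,0],[0,0,0],0.66],
    [[-8,-1.0,0],[0,0,0],0.66],
    [[-9,-1.1,0],[0,0,0],0.66],
    [[-10,-1.2,0],[0,0,0],0.66],
    [[-11,-1.3,0],[0,0,0],0.66],
    [[-12,-1.4,0],[0,0,0],0.66],
  ],
)

```text
clock: 12.3
tool_pos: [0.4768, 0.094, 0.0157]
eef_rot: [0.681, 0.733, 0.0, -0.0]
contact_force: [-0.1, 1.2, 0.2]
opening: 0.338
finger_force: 0.7
```

```bash
python3 st.py; python3 - <<'E'
from m import *
g=snap('scene','scene7.png')
hsv=cv2.cvtColor(g['image'],cv2.COLOR_RGB2HSV);print('t')
cv2.imwrite('pics/c7.png',cv2.resize(g['image'][160:380,190:430],None,fx=2.5,fy=2.5)[:,:,::-1])
E
```

```text
12.3 F [[ 27.4 364.1]] z 0.015714922461342904 yaw -0.012264811409329113 tilt [ 0.  0. -1.] op 0.33846903427761243 f [-0.1  1.2  0.2]
t
```

View pics/c7.png

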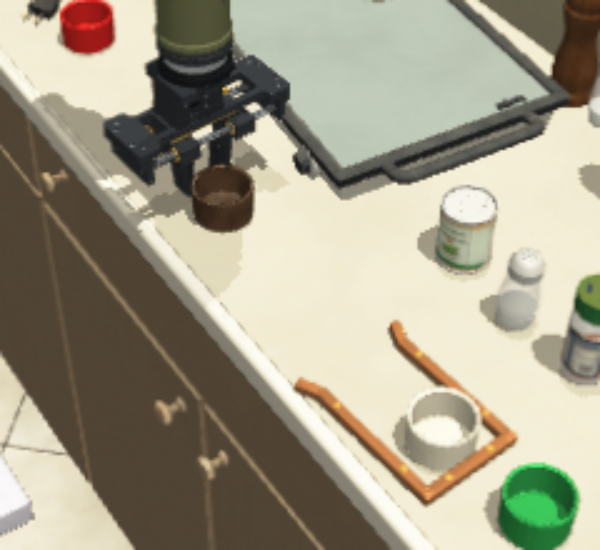

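Brown is cupped between the fingers and tracking well.

>>> carry_out(
  rows=[
    [[-1,-0.1,0],[0,0,0],0.66],
    [[-2,-0.3,0],[0,0,0],0.66],
    [[-3,-0.4,0],[0,0,0],0.66],
    [[-4,-0.5,0],[0,0,0],0.66],
    [[-5,-0.7,0],[0,0,0],0.66],
    [[-6,-0.8,0],[0,0,0],0.66],
    [[-7,-0.9,0],[0,0,0],0.66],
    [[-8,-1.1,0],[0,0,0],0.66],
    [[-9,-1.2,0],[0,0,0],0.66],
    [[-10,-1.3,0],[0,0,0],0.66],
    [[-11,-1.5,0],[0,0,0],0.66],
    [[-12,-1.6,0],[0,0,0],0.66],
  ],
)

```text
clock: 13.55
tool_pos: [0.4694, -0.0269, 0.0157]
eef_rot: [0.681, 0.733, -0.0, -0.0]
contact_force: [-0.0, -0.1, -0.8]
opening: 0.339
finger_force: 0.3
```

>>> carry_out(
  rows=[
    [[-1,-0.1,0],[0,0,0],0.66],
    [[-2,-0.3,0],[0,0,0],0.66],
    [[-3,-0.4,0],[0,0,0],0.66],
    [[-4,-0.5,0],[0,0,0],0.66],
    [[-5,-0.6,0],[0,0,0],0.66],
    [[-6,-0.7,0],[0,0,0],0.66],
    [[-7,-0.8,0],[0,0,0],0.66],
    [[-8,-0.9,0],[0,0,0],0.66],
    [[-9,-1.0,0],[0,0,0],0.66],
    [[-10,-1.1,0],[0,0,0],0.66],
    [[-11,-1.1,0],[0,0,0],0.66],
    [[-12,-1.1,0],[0,0,0],0.66],
  ],
)

```text
clock: 14.75
tool_pos: [0.4673, -0.1474, 0.0157]
eef_rot: [0.681, 0.733, -0.0, -0.0]
contact_force: [-0.9, 1.1, -1.5]
opening: 0.341
finger_force: 0.3
```

```bash
python3 st.py; python3 - <<'E'
from m import *
g=snap('scene','scene8.png')
cv2.imwrite('pics/c8.png',cv2.resize(g['image'][240:380,280:420],None,fx=4,fy=4,interpolation=cv2.INTER_CUBIC)[:,:,::-1])
E
```

```text
14.75 F [[  0.2 124.1]] z 0.0157034626382196 yaw -0.020149332244619345 tilt [-0.  0. -1.] op 0.34059227875167936 f [-0.9  1.1 -1.5]
```

View pics/c8.png

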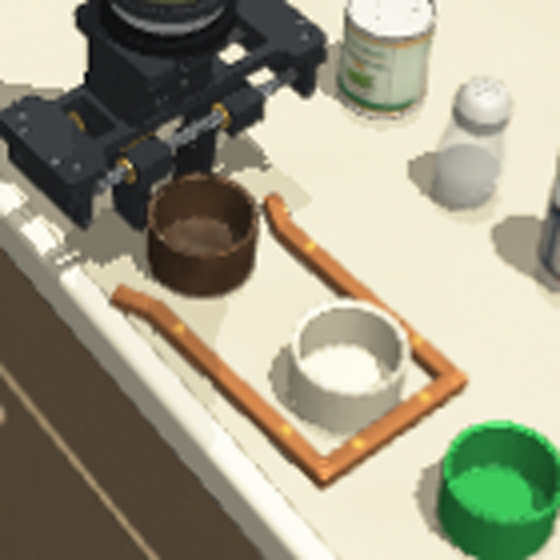

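Brown is centred at the mouth. I push in, slowing down near contact.

>>> carry_out(
  rows=[
    [[-1,0,0],[0,0,0],0.66],
    [[-2,0,0],[0,0,0],0.66],
    [[-3,0,0],[0,0,0],0.66],
    [[-3.8,0,0],[0,0,0],0.66],
    [[-4.4,0,0],[0,0,0],0.66],
    [[-4.8,0,0],[0,0,0],0.66],
    [[-5.1,0,0],[0,0,0],0.66],
    [[-5.3,0,0],[0,0,0],0.66],
    [[-5.5,0,0],[0,0,0],0.66],
    [[-5.6,0,0],[0,0,0],0.66],
    [[-5.7,0,0],[0,0,0],0.66],
  ],
)

```text
clock: 15.9
tool_pos: [0.4717, -0.2032, 0.0157]
eef_rot: [0.681, 0.733, 0.0, -0.0]
contact_force: [0.3, 0.9, -0.1]
opening: 0.341
finger_force: 0.4
```

>>> carry_out(
  rows=[
    [[-0.05,0,0],[0,0,0],0.66],
    [[-0.1,0,0],[0,0,0],0.66],
    [[-0.1,0,0],[0,0,0],0.66],
  ],
)

```text
clock: 16.2
tool_pos: [0.4718, -0.2044, 0.0157]
eef_rot: [0.681, 0.733, 0.0, 0.0]
contact_force: [0.2, 0.4, -0.3]
opening: 0.341
finger_force: 0.3
```

```bash
python3 st.py
```

```text
16.2 F [[ 0.4 67. ]] z 0.015703873279702144 yaw -0.012981772560925364 tilt [ 0.  0. -1.] op 0.34083636657797384 f [ 0.2  0.4 -0.3]
```

>>> carry_out(
  rows=[
    [[-0.05,0,0],[0,0,0],0.66],
    [[-0.1,0,0],[0,0,0],0.66],
    [[-0.15,0,0],[0,0,0],0.66],
    [[-0.15,0,0],[0,0,0],0.66],
  ],
)

```text
clock: 16.6
tool_pos: [0.4719, -0.2059, 0.0157]
eef_rot: [0.681, 0.733, -0.0, 0.0]
contact_force: [0.5, 0.9, -0.7]
opening: 0.341
finger_force: 0.3
```

```bash
python3 st.py
```

```text
16.6 F [[ 0.4 65.4]] z 0.01567724962730219 yaw -0.020607855093180305 tilt [ 0. -0. -1.] op 0.34066772830168685 f [ 0.5  0.9 -0.7]
```

>>> carry_out(
  rows=[
    [[-0.05,0,0],[0,0,0],0.66],
    [[-0.1,0,0],[0,0,0],0.66],
    [[-0.15,0,0],[0,0,0],0.66],
    [[-0.15,0,0],[0,0,0],0.66],
  ],
)

```text
clock: 17.0
tool_pos: [0.472, -0.2066, 0.0157]
eef_rot: [0.68, 0.733, 0.001, -0.0]
contact_force: [-0.3, 3.2, -0.3]
opening: 0.343
finger_force: 1.4
```

```bash
python3 st.py
```

```text
17.0 F [[ 0.5 64.7]] z 0.015672135314253686 yaw 0.022404724032535128 tilt [ 0.     0.001 -1.   ] op 0.3431612127221113 f [-0.3  3.2 -0.3]
```

>>> carry_out(
  rows=[
    [[-0.1,0,0],[0,0,0],0.66],
    [[-0.1,0,0],[0,0,0],0.66],
  ],
)

```text
clock: 17.2
tool_pos: [0.4722, -0.2074, 0.0157]
eef_rot: [0.68, 0.733, 0.001, -0.0]
contact_force: [0.1, 5.2, 0.1]
opening: 0.34
finger_force: 2.1
```

>>> carry_out(
  rows=[
    [[0.5,0,0],[0,0,0],0.66],
    [[3,0,0],[0,0,0],0.66],
    [[6,0,0],[0,0,0],0.66],
    [[8,0,-4],[0,0,0],0.66],
    [[12,0,-7],[0,0,0],0.66],
    [[16,0,-10],[0,0,0],0.66],
    [[20,0,-12],[0,0,0],0.66],
    [[25,0,-12],[0,0,0],0.66],
    [[30,0,-12],[0,0,0],0.66],
    [[35,0,-12],[0,0,0],0.66],
    [[35,0,-12],[0,0,0],0.66],
  ],
)

```text
clock: 18.3
tool_pos: [0.4468, 0.1497, 0.1368]
eef_rot: [0.677, 0.736, 0.004, -0.001]
contact_force: [-0.5, -1.2, -0.7]
opening: 0.339
finger_force: 0.0
```

```bash
python3 st.py; python3 - <<'E'
from m import *
s=snap('top','top9.png');g=snap('scene','scene9.png')
a=cv2.resize(s['image'][180:310,330:490],None,fx=2.5,fy=2.5);b=cv2.resize(g['image'][240:380,300:412],None,fx=3.571,fy=3.571)[:500,:400]
c=np.zeros((500,800,3),np.uint8);c[:a.shape[0],:400]=a;c[:b.shape[0],400:400+b.shape[1]]=b;cv2.imwrite('pics/c9.png',c[:,:,::-1])
E
```

```text
18.3 F [[  1.5 421.9]] z 0.1367503731924237 yaw 0.6387213865674202 tilt [ 0.004  0.007 -1.   ] op 0.33944449048972297 f [-0.5 -1.2 -0.7]
```

View pics/c9.png

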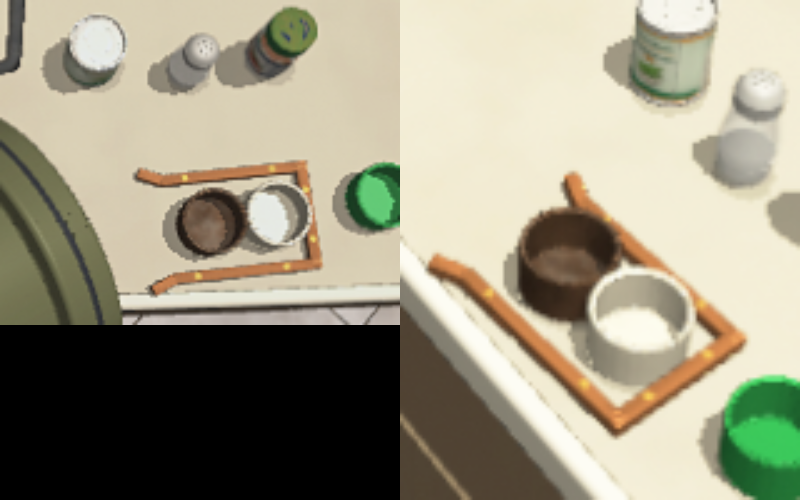

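Both ramekins stand in the lane, touching each other, with cream against the end stop. The bystanders are unmoved and the arm is clear.

```bash
python3 -c "
from plant import r
print(r.finish_job())"
```

```text
the job is handed in; nothing more can be done
None
```

I pushed both ramekins into the fence and handed the job in at about 18 s: cream rests against the end stop, brown stands close against it, and the salt, spice jar and tin were not moved.

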